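Work a tight run capacitor out of its spring clip and hold it clear

TASK

The old capacitor, the oval metal can standing in the spring clip on the dehumidifier's base pan, is stuck tight. Grip it by its two flat sides and rock it side to side, towards one clip leaf and then the other, several times over, easing it up a little with each swing until the clip lets go; do not just pull, because the pan stands loose on the bench and must stay flat where it is. Finish while still holding the capacitor, upright and straight above the clip, just clear of it so that I can inspect the clip, and leave everything else alone.

Things in the scene. Friction and masses are not known exactly. Their poses are not given: they have to be found in the camera images.
- capacitor: the capacitor to free: oval aluminium can, black top with brass tabs (to 97 mm). Can 85 mm tall, 70 mm long in x, 42 mm across its flat sides, which face +y and -y (flat for 28 mm along x). Origin at the centre of its underside, z up. About 0.22 kg. It starts on the clip's seat, its axes along the base pan's
- capacitor_top (a point): centre of the can's top face, 85 mm over its underside
- clip (a point): centre of the clip's seat plate, 8 mm over the bench, axes as the pan's. On its +y and -y sides stands a spring-steel leaf 40 mm wide, bowed in to a ridge 14 mm over the seat, then flared out; its lip ends 28 mm over the seat, 31 mm from the middle, and gives 4 mm outwards. Tabs 12 mm high stand 2.5 mm off the can's round ends
- clip_ridges (a point): midpoint between the two ridges, 14 mm over the seat. Each ridge squeezes a flat side with about 26 N and grips until the underside has risen about 15 mm. A straight pull takes some 32 N and lifts the pan. Rocked about this point and the pan's x axis, 6 to 8 degrees each way, one side slips up as the other slips down and the can rises 3 mm a swing with little pull
- base_pan: the dehumidifier's base pan: white pressed steel, 330 (x) by 250 (y) mm, rim 18 mm high, floor 6 mm over the bench, 2.6 kg, loose on the bench. Origin under its middle at bench height; the clip is 50 mm from there towards -x on the centre line, the fan motor (100 mm high) 105 mm towards +x and 60 mm towards -y; other things in it are lower than 35 mm
- pan_near (a point): middle of the pan's -x edge, at bench height
- pan_far (a point): middle of the pan's +x edge, at bench height
- new_capacitor: the replacement motor-run capacitor, same shape as the one in the clip, standing on the bench to the robot's right; leave it alone
- blower_wheel: grey squirrel-cage fan wheel lying on the bench to the left, 170 mm across, 75 mm high; leave it alone
- screwdriver: screwdriver lying on the bench to the left; leave it alone
- spanner: spanner lying on the bench to the right; leave it alone
- brush: small wire brush 130 mm long, 12 mm high, lying in the base pan, between the clip and the pan's near rim; leave it alone
- grommet: loose rubber grommet 28 mm across, 16 mm high, in the base pan between clip and motor; leave it alone
Mind the look-alikes: they are no part of the job. Leave any brown look-alike of the capacitor alone.

How it is judged:
By the outcome, as a careful person would: the job done as asked, in the order asked, and still so for the second after the job is handed in, while the arm keeps its last pose, push and grip.
It also fails if it takes over 42 s, if anything falls off the work surface, if the arm or the gripper's body presses on something with over 40 N, if the wrist force passes 120 N, or if a joint passes its speed limit or range.

ROBOT

A 6-joint arm with a two-finger parallel gripper is mounted at the origin on the work surface. World frame = base frame: x ahead of the robot, y to its left, z up, the work surface at z = 0. Lengths are in m, angles in degrees, forces in N, time in s.
With the tool pointing down it reaches from about 0.35 to 0.875 m from the base axis. Payload 4.2 kg.
Tool frame: the origin (TCP) lies on the centre line of the jaws, within the pads' length; the fingertips stand 25 mm ahead of it and the grasp point (between the pads) lies 6 mm ahead of it; z points along the fingers, y is the line along which they close (so a half turn about z gives the same grasp; the last joint's range is limited). The gripper opens to 87 mm and grips with 3 to 60 N. Pads are 19 mm wide; open, the fingers measure 117 mm over their backs; the gripper's body (75 mm by 190 mm) begins 51 mm behind the grasp point.
Start: joints at [82.025, 22.042, 0.453, 0, -68.411, -14.817], TCP at [0.242, 0.576, 0.248] pointing down, gripper open.
Joint ranges: [-179.83, 179.83], [-69.29, 118.12], [-61.27, 80.66], [-181.25, 117.63], [-171.15, -9.14], [-177.46, 177.46]. Speed limits (degrees/s): [159.86, 159.86, 180, 180, 180, 180].

INTERFACE

Orientations are given as a 3x3 rotation matrix whose columns are the frame's x, y, z axes.
In Python, from station import r gives the robot as it stands.
- The arm moves only by the tool move_arm, never from a script. Its argument "series" is a list of rows, each an object with "grip": the opening, from 0 (shut) to 1 (fully open); "xyz": the shift along the tool's x, y, z in mm, a list of three; "angular": the turn, a rotation vector about the tool's x, y, z in rad, a list of three. A call has 1 to 10 rows; each row is the pose to reach, as a shift and turn from the pose commanded when the call began, along the tool's axes at that moment; what a row does not reach only later rows make up. A row lasts 1/10 s, in which the tool goes at most 50 mm and 8.59 degrees, less where a joint would pass 70% of its speed; a pose out of reach is approached as far as the arm can. A call with a gripper value outside its range is refused whole. The fingers move at their own pace and stop on an object; the grip force is fixed at half the most. Time passes only in rows, so rows that repeat a pose let the fingers close. It gives the time, the measured TCP pose, the force, the opening and the grip force at its end, in the units of the state.
- r.sense(): the state, without advancing time (a new reading comes with each control period).
- r.capture(name): name is "scene" or "top"; returns a dict with "img" (480x640x3 uint8, red, green, blue), "camera_matrix" (3x3 intrinsics, pixels), "rvec" (rotation vector, rad) and "tvec" (3), from world to camera coordinates, as OpenCV has them. Camera axes: x right, y down, z forward; pixel columns grow to the right and rows downward; lengths in m; the calibration is good to about 2 mm. A picture is of the moment at which its call begins. There is no depth.
- r.finish_job(): hands the job in; it is judged then, once.
The state is a dict: "time_s": time; "joints": joint angles; "joint_velocities": joint speeds; "effort": joint torques, N m; "tcp_pos": TCP position; "ee_rot": TCP orientation; "wrist_force": force on the tool from outside, world axes, zero at the start; "moment": the same for the moment, N m; "gripper_width": opening from 0.0 (shut) to 1.0 (fully open); "gripper_force": force on a finger pad.
Only numpy, scipy, OpenCV 4.12 (cv2) and the standard library are available. Lean on these libraries where they do the work, as an engineer would, in place of code of your own. Each camera call takes 0.05 s, during which the arm holds its last target. There are 200 camera calls.

## Working session

There is one attempt and no reset: what is moved stays moved. The work goes in short steps, Python scripts to look and compute and a tool call to move; the robot and the scene stay as the last step left them, time stands still between calls to the robot, and variables do not carry over. Pictures are saved under pics/ and viewed, at most 10 in all, crops included, and the job is handed in when it is done.

Besides the shell and the picture viewer there is one more tool, called as name([rows], argument=value, ...), one row to a line, values as JSON. move_arm: Moves the arm, as the interface text tells. Its arguments: {"type":"object","properties":{"series":{"type":"array"}},"required":["series"]}

```bash
mkdir -p pics; ls; python3 - <<'E'
from station import r
import cv2,pickle
c={n:r.capture(n) for n in("scene","top")}
pickle.dump(c,open("c0.pkl","wb"))
for n in c: cv2.imwrite(f"pics/{n}0.png",c[n]["img"][:,:,::-1]); print(n,c[n]["rvec"],c[n]["tvec"],c[n]["camera_matrix"])
s=r.sense();print(s)
E
```

```text
pics
scene [ 1.50090176  1.76359257 -0.98814795] [ 0.09589438 -0.22547037  1.90845862] [[575.95447095   0.         326.30456444]
 [  0.         575.95447095 232.47596512]
 [  0.           0.           1.        ]]
top [ 2.20188496 -2.01223508  0.21007675] [-0.03669771  0.55145574  1.00673415] [[451.28965609   0.         321.35547095]
 [  0.         451.28965609 241.68168783]
 [  0.           0.           1.        ]]
{'time_s': 0.1, 'joints': array([ 8.20231087e+01,  2.20862859e+01,  3.87545232e-01, -2.32353762e-02,
       -6.84119483e+01, -1.48178264e+01]), 'joint_velocities': array([ 0.03404987, -0.12323809,  0.18168332,  0.14534454, -0.05151877,
        0.05815849]), 'effort': array([-4.80580456e-04, -3.91688168e+01,  1.87937182e+01,  4.23200279e+00,
        1.34824056e-02, -7.00316605e-05]), 'tcp_pos': array([0.24193296, 0.57574455, 0.24657464]), 'ee_rot': array([[ 9.21840957e-01, -3.87567851e-01, -6.41529269e-04],
       [-3.87568360e-01, -9.21839088e-01, -1.86083533e-03],
       [ 1.29813192e-04,  1.96403067e-03, -9.99998063e-01]]), 'wrist_force': array([-0.19291136, -0.67274729,  0.20190099]), 'moment': array([-0.03342158,  0.05177565,  0.02950267]), 'gripper_force': 0.0, 'gripper_width': 1.0016621110289645}
```

View pics/scene0.png

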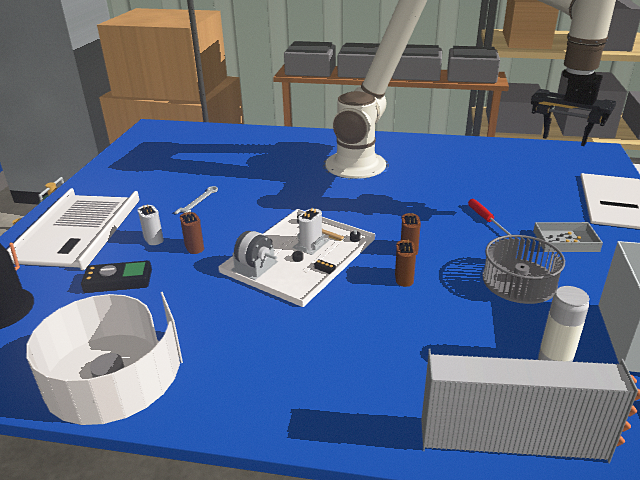

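View pics/top0.png

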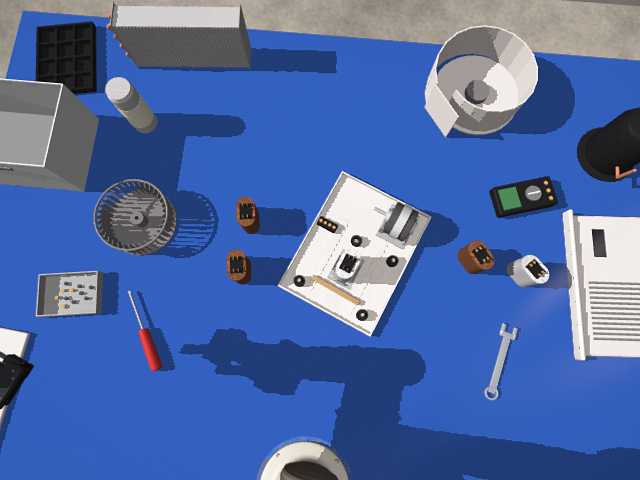

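The only can in the pan is the silver one at top (348,263), scene (311,230), and it fits the description. The silver can at top (530,270) is the replacement on the bench, and the brown ones at (247,213), (238,265) and (477,257) are look-alikes. I'll confirm with an enlarged crop.

```bash
python3 - <<'E'
import cv2,pickle
c=pickle.load(open("c0.pkl","rb"))
t=c["top"]["img"][165:340,270:440,::-1]; s=c["scene"]["img"][200:310,215:385,::-1]
cv2.imwrite("pics/tcrop.png",cv2.resize(t,None,fx=3.4,fy=3.4,interpolation=cv2.INTER_CUBIC))
cv2.imwrite("pics/scrop.png",cv2.resize(s,None,fx=4.5,fy=4.5,interpolation=cv2.INTER_CUBIC))
E
```

```text
(no output)
```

View pics/tcrop.png

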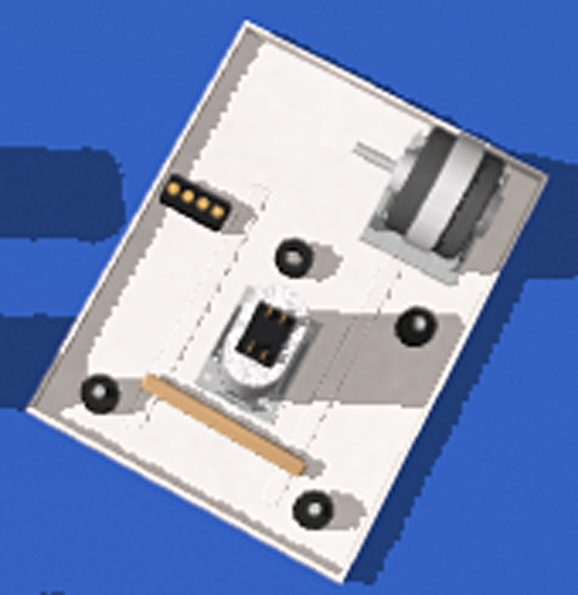

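View pics/scrop.png

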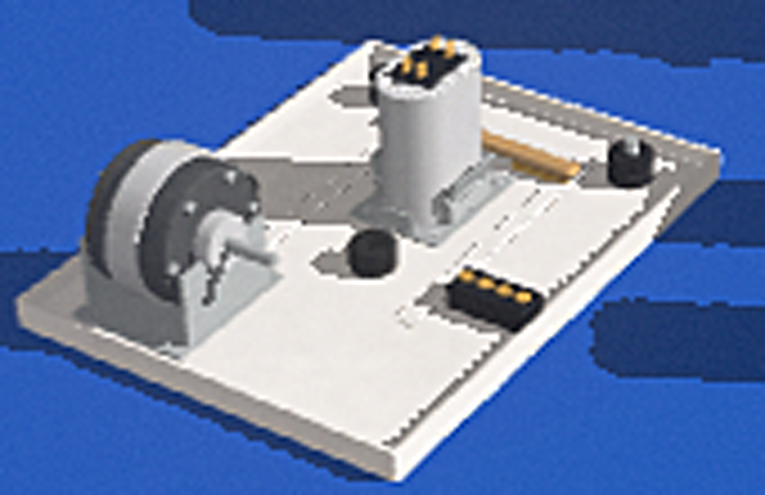

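The crop confirms a silver can in the leaf clip, with the brush at the near rim and the motor at far right. Rim corners in the top crop: (248,22), (548,177), (343,580), (28,408).

```bash
cat > h.py <<'E'
import numpy as np,cv2,pickle
from scipy.optimize import least_squares
c=pickle.load(open("c0.pkl","rb"))
def proj(n,P,c=c): return cv2.projectPoints(np.float64(P).reshape(-1,3),c[n]["rvec"],c[n]["tvec"],c[n]["camera_matrix"],None)[0].reshape(-1,2)
def panw(p,P): # pan -> world
    a=p[2];R=np.array([[np.cos(a),-np.sin(a),0],[np.sin(a),np.cos(a),0],[0,0,1]]); return np.float64(P)@R.T+[p[0],p[1],0]
E
python3 - <<'E'
from h import *
C=np.array([[.165,.125,.018],[.165,-.125,.018],[-.165,-.125,.018],[-.165,.125,.018]])
t=np.array([[248,22],[548,177],[343,580],[28,408]])/3.4+[270,165]
# scene: near(-x,+y)=right(720,155); far(+x,+y)=(395,450..) ; far -y = (18,300)
s=np.array([[392,452],[18,302],[720,153]])/4.5+[215,200]
def both(p): return np.r_[(proj("top",panw(p,C))-t).ravel(),(proj("scene",panw(p,C[[0,1,3]]))-s).ravel()]
ft=lambda p:(proj("top",panw(p,C))-t).ravel()
for f in(ft,both):
    q=least_squares(f,[.45,-.05,-.5]);p=q.x;print(p[:2],np.degrees(p[2]),np.round(q.fun.reshape(-1,2),1).tolist())
    print("clip",panw(p,[-.05,0,0]))
np.save("pan.npy",p)
th=np.linspace(0,2*np.pi,60)
def oval(z): 
    x=.021*np.cos(th);x+=np.sign(np.cos(th))*.014
    return np.c_[x-.05,.021*np.sin(th),np.full(60,z)]
for n,o,k in(("top",(270,165),3.4),("scene",(215,200),4.5)):
    im=cv2.imread({"top":"pics/tcrop.png","scene":"pics/scrop.png"}[n])
    for z,col in((.093,(0,0,255)),(.008,(0,255,0))):
        cv2.polylines(im,[np.int32((proj(n,panw(p,oval(z)))-o)*k)],True,col,1)
    cv2.polylines(im,[np.int32((proj(n,panw(p,C))-o)*k)],True,(0,0,255),1)
    cv2.imwrite(f"pics/ov_{n}.png",im)
a=cv2.imread("pics/ov_top.png");b=cv2.imread("pics/ov_scene.png")
A=cv2.resize(a[230:450,150:400],(400,352));B=cv2.resize(b[20:270,330:580],(352,352));cv2.imwrite("pics/ov.png",np.hstack([A,B]))
E
```

```text
[ 0.54673888 -0.07274988] -23.44991888741436 [[-0.2, -0.6], [0.7, -0.4], [-0.2, 0.6], [-0.2, 0.2]]
clip [ 0.50086847 -0.05285252  0.        ]
[ 0.54693653 -0.07231998] -23.45244525337191 [[-0.4, -0.7], [0.5, -0.5], [-0.4, 0.5], [-0.4, 0.1], [0.4, 0.4], [-0.9, -0.9], [-0.2, -0.6]]
clip [ 0.501067   -0.05242059  0.        ]
```

View pics/ov.png

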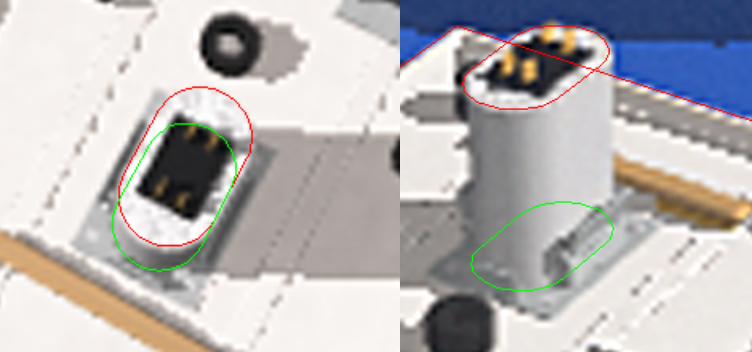

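The overlay fits in both views: clip at (0.501,-0.0525), pan yaw -23.45°. Tool x is already almost along pan x. I'll travel over first.

move_arm([
  {"grip":1,"xyz":[20,20,0],"angular":[0,0,0.002]},
  {"grip":1,"xyz":[50,50,0],"angular":[0,0,0.004]},
  {"grip":1,"xyz":[80,80,0],"angular":[0,0,0.006]},
  {"grip":1,"xyz":[112,112,0],"angular":[0,0,0.008]},
  {"grip":1,"xyz":[144,144,0],"angular":[0,0,0.01]},
  {"grip":1,"xyz":[176,176,0],"angular":[0,0,0.011]},
  {"grip":1,"xyz":[208,208,0],"angular":[0,0,0.011]},
  {"grip":1,"xyz":[240,240,0],"angular":[0,0,0.011]},
  {"grip":1,"xyz":[272,272,5],"angular":[0,0,0.011]},
  {"grip":1,"xyz":[304,304,10],"angular":[0,0,0.011]},
])

```text
time_s: 1.1
tcp_pos: [0.4047, 0.1763, 0.2375]
ee_rot: [[0.918, -0.397, 0.0], [-0.397, -0.918, 0.0], [0.0, -0.0, -1.0]]
wrist_force: [0.8, -0.2, -0.1]
gripper_width: 1.003
gripper_force: 0.0
```

move_arm([
  {"grip":1,"xyz":[32,32,10],"angular":[0,0,0]},
  {"grip":1,"xyz":[64,64,20],"angular":[0,0,0]},
  {"grip":1,"xyz":[96,96,30],"angular":[0,0,0]},
  {"grip":1,"xyz":[125,125,40],"angular":[0,0,0]},
  {"grip":1,"xyz":[150,148,50],"angular":[0,0,0]},
  {"grip":1,"xyz":[166,163,58],"angular":[0,0,0]},
  {"grip":1,"xyz":[174,170,63],"angular":[0,0,0]},
  {"grip":1,"xyz":[178,174,65],"angular":[0,0,0]},
  {"grip":1,"xyz":[178,174,65],"angular":[0,0,0]},
  {"grip":1,"xyz":[178,174,65],"angular":[0,0,0]},
])

```text
time_s: 2.1
tcp_pos: [0.4987, -0.0515, 0.1729]
ee_rot: [[0.918, -0.397, 0.001], [-0.397, -0.918, 0.0], [0.0, -0.0, -1.0]]
wrist_force: [0.3, -0.5, 0.9]
gripper_width: 1.004
gripper_force: 0.0
```

```bash
cat >> h.py <<'E'
def rep(s):
    p=np.load("pan.npy");R=s["ee_rot"];P=np.r_[panw(p,[-.05,0,0])[:2],.076]
    print("t",s["time_s"],"tcp",s["tcp_pos"].round(4),"go tool mm",(1e3*R.T@(P-s["tcp_pos"])).round(1),"yaw",np.degrees(np.arctan2(R[1,0],R[0,0])).round(2),"z",R[:,2].round(4),"F",s["wrist_force"].round(1),"M",s["moment"].round(2),"w",round(87*s["gripper_width"],1),"g",round(s["gripper_force"],1))
E
python3 -c "
from h import *
from station import r
rep(r.sense())"
```

```text
t 2.1 tcp [ 0.4987 -0.0515  0.1729] go tool mm [ 2.5 -0.1 96.9] yaw -23.36 z [ 6.e-04  2.e-04 -1.e+00] F [ 0.3 -0.5  0.9] M [-0.02  0.04  0.03] w 87.3 g 0.0
```

move_arm([
  {"grip":1,"xyz":[2.5,0,20],"angular":[0,0,0]},
  {"grip":1,"xyz":[2.5,0,45],"angular":[0,0,0]},
  {"grip":1,"xyz":[2.5,0,65],"angular":[0,0,0]},
  {"grip":1,"xyz":[2.5,0,80],"angular":[0,0,0]},
  {"grip":1,"xyz":[2.5,0,90],"angular":[0,0,0]},
  {"grip":1,"xyz":[2.5,0,95],"angular":[0,0,0]},
  {"grip":1,"xyz":[2.5,0,96.5],"angular":[0,0,0]},
  {"grip":1,"xyz":[2.5,0,96.5],"angular":[0,0,0]},
  {"grip":1,"xyz":[2.5,0,96.5],"angular":[0,0,0]},
])

```text
time_s: 3.0
tcp_pos: [0.5015, -0.0531, 0.0768]
ee_rot: [[0.918, -0.397, 0.002], [-0.397, -0.918, 0.0], [0.001, -0.001, -1.0]]
wrist_force: [0.1, 0.2, -0.1]
gripper_width: 1.002
gripper_force: 0.0
```

```bash
python3 - <<'E'
from h import *
from station import r
rep(r.sense())
a=r.capture("top")["img"][215:305,300:400,::-1];b=r.capture("scene")["img"][180:270,260:360,::-1]
cv2.imwrite("pics/d.png",np.hstack([cv2.resize(i,None,fx=4,fy=4,interpolation=2) for i in(a,b)]))
E
```

```text
t 3.0 tcp [ 0.5015 -0.0531  0.0768] go tool mm [-0.7 -0.4  0.8] yaw -23.41 z [ 1.5e-03  2.0e-04 -1.0e+00] F [ 0.1  0.2 -0.1] M [-0.03 -0.01  0.05] w 87.1 g 0.0
```

View pics/d.png

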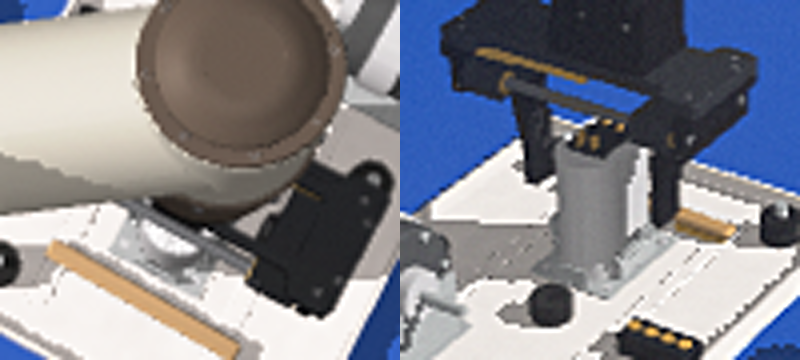

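The crop shows a finger on each flat side of the can, right pane at about (535,140) and (665,180), with the can centred and clear of the gripper body. Now I'll close.

move_arm([
  {"grip":0.75,"xyz":[0,0,0],"angular":[0,0,0]},
  {"grip":0.6,"xyz":[0,0,0],"angular":[0,0,0]},
  {"grip":0.5,"xyz":[0,0,0],"angular":[0,0,0]},
  {"grip":0.4,"xyz":[0,0,0],"angular":[0,0,0]},
  {"grip":0.3,"xyz":[0,0,0],"angular":[0,0,0]},
  {"grip":0.2,"xyz":[0,0,0],"angular":[0,0,0]},
  {"grip":0,"xyz":[0,0,0],"angular":[0,0,0]},
  {"grip":0,"xyz":[0,0,0],"angular":[0,0,0]},
])

```text
time_s: 3.9
tcp_pos: [0.501, -0.0533, 0.076]
ee_rot: [[0.918, -0.397, -0.0], [-0.397, -0.918, -0.0], [-0.0, 0.0, -1.0]]
wrist_force: [-0.1, -0.3, -0.5]
gripper_width: 0.481
gripper_force: 30.0
```

```bash
python3 -c "
from h import *
from station import r
rep(r.sense())"
```

```text
t 3.9 tcp [ 0.501  -0.0533  0.076 ] go tool mm [-0.3 -0.9  0. ] yaw -23.42 z [-1.e-04 -1.e-04 -1.e+00] F [-0.1 -0.3 -0.5] M [-0.18 -0.05  0.03] w 41.8 g 30.0
```

move_arm([
  {"grip":0,"xyz":[0,2.8,-0.2],"angular":[0.052,0,0]},
  {"grip":0,"xyz":[0,5.2,-0.5],"angular":[0.096,0,0]},
  {"grip":0,"xyz":[0,6.7,-0.6],"angular":[0.122,0,0]},
  {"grip":0,"xyz":[0,6.7,-0.8],"angular":[0.122,0,0]},
])

```text
time_s: 4.3
tcp_pos: [0.4981, -0.06, 0.0779]
ee_rot: [[0.917, -0.395, 0.048], [-0.398, -0.91, 0.112], [-0.0, -0.122, -0.993]]
wrist_force: [-2.1, 2.0, 6.0]
gripper_width: 0.477
gripper_force: 30.0
```

```bash
python3 -c "
from h import *
from station import r
rep(r.sense())"
```

```text
t 4.3 tcp [ 0.4981 -0.06    0.0779] go tool mm [-0.4 -7.9  2.9] yaw -23.46 z [ 0.0484  0.1121 -0.9925] F [-2.1  2.   6. ] M [0.08 0.84 0.18] w 41.5 g 30.0
```

move_arm([
  {"grip":0,"xyz":[0,-2.4,-0.7],"angular":[-0.044,0,0]},
  {"grip":0,"xyz":[0,-5.5,-1.5],"angular":[-0.096,0,0]},
  {"grip":0,"xyz":[0,-8.5,-2.0],"angular":[-0.148,0,0]},
  {"grip":0,"xyz":[0,-11.6,-2.1],"angular":[-0.2,0,0]},
  {"grip":0,"xyz":[0,-14.3,-2.0],"angular":[-0.244,0,0]},
  {"grip":0,"xyz":[0,-14.3,-2.0],"angular":[-0.244,0,0]},
])

```text
time_s: 4.9
tcp_pos: [0.504, -0.0463, 0.0804]
ee_rot: [[0.918, -0.393, -0.049], [-0.396, -0.911, -0.113], [-0.0, 0.123, -0.992]]
wrist_force: [0.0, -4.2, 0.1]
gripper_width: 0.479
gripper_force: 30.0
```

```bash
python3 -c "
from h import *
from station import r
rep(r.sense())"
```

```text
t 4.9 tcp [ 0.504  -0.0463  0.0804] go tool mm [-0.3  6.2  5.2] yaw -23.31 z [-0.0491 -0.113  -0.9924] F [ 0.  -4.2  0.1] M [-0.82 -0.45  0.02] w 41.7 g 30.0
```

move_arm([
  {"grip":0,"xyz":[0,2.6,-0.4],"angular":[0.044,0,0]},
  {"grip":0,"xyz":[0,5.8,-0.9],"angular":[0.096,0,0]},
  {"grip":0,"xyz":[0,9.0,-1.1],"angular":[0.148,0,0]},
  {"grip":0,"xyz":[0,12.2,-1.2],"angular":[0.2,0,0]},
  {"grip":0,"xyz":[0,15,-1.2],"angular":[0.244,0,0]},
  {"grip":0,"xyz":[0,15,-1.2],"angular":[0.244,0,0]},
])

```text
time_s: 5.5
tcp_pos: [0.4978, -0.0607, 0.0836]
ee_rot: [[0.916, -0.397, 0.049], [-0.4, -0.909, 0.113], [-0.0, -0.124, -0.992]]
wrist_force: [-0.4, 2.4, -0.3]
gripper_width: 0.481
gripper_force: 30.0
```

```bash
python3 - <<'E'
from h import *
from station import r
rep(r.sense())
b=r.capture("scene")["img"][170:310,215:385,::-1]
cv2.imwrite("pics/e.png",cv2.resize(b,None,fx=4,fy=4,interpolation=2))
E
```

```text
t 5.5 tcp [ 0.4978 -0.0607  0.0836] go tool mm [-0.3 -7.9  8.7] yaw -23.6 z [ 0.0492  0.1135 -0.9923] F [-0.4  2.4 -0.3] M [0.69 0.25 0.14] w 41.9 g 30.0
```

View pics/e.png

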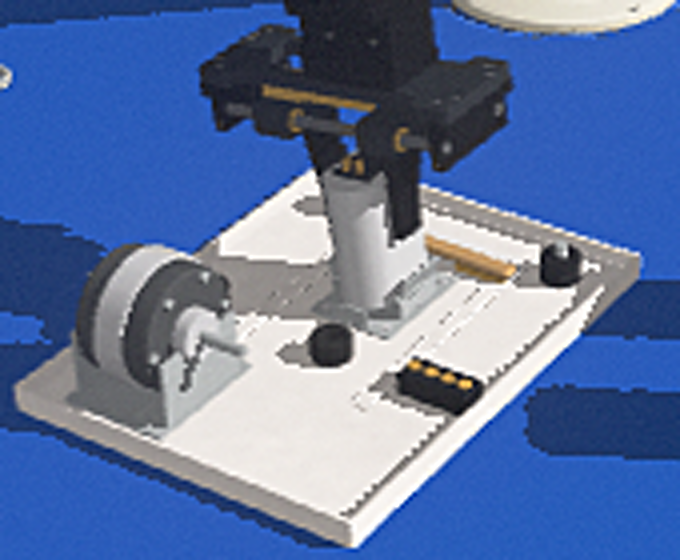

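The picture shows the can tilted with the gripper and risen slightly. The pan's far corner at (352,547) is where it was, and the pan is flat. I'll go on rocking.

move_arm([
  {"grip":0,"xyz":[0,-2.7,-0.4],"angular":[-0.044,0,0]},
  {"grip":0,"xyz":[0,-6.1,-0.9],"angular":[-0.096,0,0]},
  {"grip":0,"xyz":[0,-9.4,-1.1],"angular":[-0.148,0,0]},
  {"grip":0,"xyz":[0,-12.8,-1.1],"angular":[-0.2,0,0]},
  {"grip":0,"xyz":[0,-15.7,-1.1],"angular":[-0.244,0,0]},
  {"grip":0,"xyz":[0,-15.7,-1.1],"angular":[-0.244,0,0]},
])

```text
time_s: 6.15
tcp_pos: [0.5042, -0.0456, 0.087]
ee_rot: [[0.919, -0.391, -0.05], [-0.394, -0.912, -0.115], [-0.0, 0.125, -0.992]]
wrist_force: [0.0, -2.8, 5.5]
gripper_width: 0.482
gripper_force: 30.0
```

```bash
python3 -c "
from h import *
from station import r
rep(r.sense())"
```

```text
t 6.15 tcp [ 0.5042 -0.0456  0.087 ] go tool mm [-0.2  6.1 11.8] yaw -23.23 z [-0.0497 -0.1148 -0.9921] F [ 0.  -2.8  5.5] M [-1.32  0.25 -0.09] w 42.0 g 30.0
```

move_arm([
  {"grip":0,"xyz":[0,2.9,-0.4],"angular":[0.044,0,0]},
  {"grip":0,"xyz":[0,6.3,-0.9],"angular":[0.096,0,0]},
  {"grip":0,"xyz":[0,9.9,-1.1],"angular":[0.148,0,0]},
  {"grip":0,"xyz":[0,13.4,-1.1],"angular":[0.2,0,0]},
  {"grip":0,"xyz":[0,16.4,-1.0],"angular":[0.244,0,0]},
  {"grip":0,"xyz":[0,16.4,-1.0],"angular":[0.244,0,0]},
])

```text
time_s: 6.75
tcp_pos: [0.4985, -0.0595, 0.0905]
ee_rot: [[0.916, -0.398, 0.053], [-0.401, -0.909, 0.117], [0.002, -0.128, -0.992]]
wrist_force: [-1.5, 9.1, 3.1]
gripper_width: 0.482
gripper_force: 30.0
```

```bash
python3 -c "
from h import *
from station import r
rep(r.sense())"
```

```text
t 6.75 tcp [ 0.4985 -0.0595  0.0905] go tool mm [-0.5 -5.6 15.3] yaw -23.65 z [ 0.0529  0.1168 -0.9917] F [-1.5  9.1  3.1] M [3.08 0.39 0.13] w 42.0 g 30.0
```

move_arm([
  {"grip":0,"xyz":[0,-2.8,-0.4],"angular":[-0.04,0,0]},
  {"grip":0,"xyz":[0,-5.5,-0.8],"angular":[-0.08,0,0]},
  {"grip":0,"xyz":[0,-8.5,-1.5],"angular":[-0.122,0,0]},
  {"grip":0,"xyz":[0,-11.3,-2.1],"angular":[-0.16,0,0]},
  {"grip":0,"xyz":[0,-14.2,-2.3],"angular":[-0.2,0,0]},
  {"grip":0,"xyz":[0,-14.2,-2.3],"angular":[-0.2,0,0]},
  {"grip":0,"xyz":[0,-11.4,-3.0],"angular":[-0.16,0,0]},
  {"grip":0,"xyz":[0,-8.8,-3.7],"angular":[-0.122,0,0]},
  {"grip":0,"xyz":[0,-8.8,-3.7],"angular":[-0.122,0,0]},
])

```text
time_s: 7.65
tcp_pos: [0.5003, -0.0539, 0.0941]
ee_rot: [[0.916, -0.4, 0.0], [-0.4, -0.916, 0.002], [-0.001, -0.002, -1.0]]
wrist_force: [0.3, -0.6, -1.8]
gripper_width: 0.479
gripper_force: 30.0
```

```bash
python3 -c "
from h import *
from station import r
rep(r.sense())"
```

```text
t 7.65 tcp [ 0.5003 -0.0539  0.0941] go tool mm [ 0.1 -1.6 18.1] yaw -23.58 z [ 2.0e-04  1.8e-03 -1.0e+00] F [ 0.3 -0.6 -1.8] M [-0.06  0.03  0.  ] w 41.7 g 30.0
```

Only the weight is left on the wrist (-1.8 N), so the clip has let go at 18 mm of rise. I'll raise it straight to about 39 mm over the seat, 11 mm above the lips.

move_arm([
  {"grip":0,"xyz":[0,-0.5,-3],"angular":[0,0,0]},
  {"grip":0,"xyz":[0,-0.8,-7],"angular":[0,0,0]},
  {"grip":0,"xyz":[0,-0.8,-12],"angular":[0,0,0]},
  {"grip":0,"xyz":[0,-0.8,-17],"angular":[0,0,0]},
  {"grip":0,"xyz":[0,-0.8,-20],"angular":[0,0,0]},
  {"grip":0,"xyz":[0,-0.8,-21],"angular":[0,0,0]},
  {"grip":0,"xyz":[0,-0.8,-21],"angular":[0,0,0]},
  {"grip":0,"xyz":[0,-0.8,-21],"angular":[0,0,0]},
  {"grip":0,"xyz":[0,-0.8,-21],"angular":[0,0,0]},
])

```text
time_s: 8.55
tcp_pos: [0.5013, -0.0524, 0.1151]
ee_rot: [[0.918, -0.397, -0.001], [-0.397, -0.918, -0.0], [-0.0, 0.0, -1.0]]
wrist_force: [0.0, 0.3, -2.4]
gripper_width: 0.481
gripper_force: 30.0
```

```bash
python3 - <<'E'
from h import *
from station import r
rep(r.sense())
p=np.load("pan.npy")
cur={n:r.capture(n) for n in("scene","top")}
C=np.array([[.165,.125,.018],[.165,-.125,.018],[-.165,-.125,.018],[-.165,.125,.018]])
b=cur["scene"]["img"][170:310,215:385,::-1]
b=cv2.resize(b,None,fx=4,fy=4,interpolation=2)
th=np.linspace(0,2*np.pi,60)
o=np.c_[.021*np.cos(th)+np.sign(np.cos(th))*.014-.05,.021*np.sin(th),np.full(60,.047)]
for P in(o,C): cv2.polylines(b,[np.int32((proj("scene",panw(p,P))-(215,170))*4)],True,(0,0,255),1)
cv2.imwrite("pics/f.png",b)
# pan shift: phase correlation on pan's far-left part in both views
for n,(y0,y1,x0,x1) in(("scene",(255,305,265,320)),("top",(170,235,305,350))):
    g=[cv2.cvtColor(k[n]["img"][y0:y1,x0:x1],cv2.COLOR_RGB2GRAY).astype(np.float32) for k in(c,cur)]
    print(n,cv2.phaseCorrelate(g[0],g[1]))
E
```

```text
t 8.55 tcp [ 0.5013 -0.0524  0.1151] go tool mm [-0.2  0.  39.1] yaw -23.42 z [-5.e-04 -1.e-04 -1.e+00] F [ 0.   0.3 -2.4] M [ 0.03 -0.01 -0.06] w 41.8 g 30.0
scene ((-0.019518770138635233, -0.013029991410846264), 1.0156298803885777)
top ((-0.7951949667485358, -0.9154488921776718), 0.1590494982990218)
```

View pics/f.png

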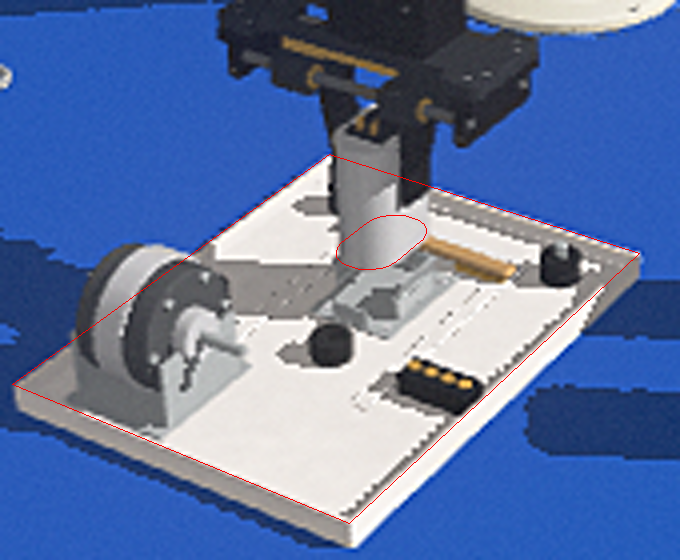

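The can hangs upright straight above the empty clip: its underside matches the predicted outline at about (382,243), clear of the lips. The pan has not moved in the scene view (0.02 px shift; the top view is hidden by the arm). Handing in.

```bash
python3 -c "
from station import r
print(r.finish_job())"
```

```text
the job is handed in; nothing more can be done
None
```

The capacitor came free after six rocking swings and I handed the job in at about 8.7 s, still gripping it upright about 11 mm above the clip's lips, with the pan flat and unmoved in the scene view.

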